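# Seat the tube block on the bench heater

### The job

Seat the aluminium tube block (the one with the black grip on top) on the white tube heater: square over the heating plate, moved along the plate's slot until it drops over the locating pin hidden beneath it, then pressed level until the sprung plate is at the bottom of its travel. Finish while still holding the block pressed fully down; leave the pot, the dropper bottle and the can standing where they are.

Things in the scene. Friction and masses are not known exactly. Their poses are not given: they have to be found in the camera images.
- block: Loose aluminium tube block, 96 (x) x 66 (y) x 40 mm (z), 0.36 to 0.56 kg. Origin: centre of its underside, z up. On top a black grip (grip). Tube caps 9 mm high stand on the top face near its four corners, 39 mm from the centre in x and 20 mm in y (look only). It looks and works the same turned by half a turn. Underneath it has a pocket (pocket).
- grip (a point): Centre of the block's black rectangular grip, 57.5 mm above the underside; the grip is 50 (x) x 18 (y) mm and reaches from 40 to 75 mm above the underside. Take it across y. Axes as the block's.
- pocket (a point): Mouth of the pocket in the middle of the block's underside (at the block's origin): 18 (x) x 13 (y) mm, 20 mm deep. It goes over the heater's pin with 4 mm of play each way along x and 1.5 mm along y. Riding on the pin's top, the underside is 69 mm above the table; dropped onto the plate, 60 mm; pressed fully down, 54 mm.
- heater: Fixed white tube heater, housing 170 (x) x 150 (y) mm, top face 50 mm above the table. Origin: centre of its underside on the table, z up; the side with the display is -x. In the middle of its top lies a dark steel heating plate 110 (x) x 100 (y) mm. The block goes on with its x along the heater's x, either way round.
- seat (a point): Centre of the raised heating plate's top, 60 mm above the table; axes as the heater's; does not move. A black slot 36 mm long runs along y here. In it stands a fixed brass locating pin, 10 mm diameter, top 9 mm above the raised plate, its last 3 mm tapering to 5 mm. The pin is at x = 0 and anywhere from y = -10 to +10 mm; it is not reported and has to be felt for (or seen).
- bed (a joint): Travel of the sprung heating plate: 0 up, 0.006 m fully pressed down (hard stop). The springs hold 7 N before it begins to move and 13 N at the bottom; the block's own weight does not move it, and it comes up again when not pressed.
- pot: White pot with a red lid, 60 mm diameter, 75 mm high; origin at the centre of its underside. Bystander.
- dropper: Amber bottle with a black cap, 36 mm diameter, 85 mm high; origin at the centre of its underside. Bystander.
- can: Steel can with a paper label, 52 mm diameter, 65 mm high; origin at the centre of its underside. Bystander.
Not all that is in view belongs to the job. There is more than one size of the heater; the job needs the largest.

How it is judged:
By the outcome, as a careful person would: the job done as asked, in the order asked, and still so for the second after the job is handed in, while the arm keeps its last pose, push and grip.
It also fails if it takes over 43 s, if anything falls off the work surface, if the arm or the gripper's body presses on something with over 40 N, if the wrist force passes 120 N, or if a joint passes its speed limit or range.

### The arm

A 7-joint arm with a two-finger parallel gripper is mounted at the origin on the work surface. World frame = base frame: x ahead of the robot, y to its left, z up, the work surface at z = 0. Lengths are in m, angles in rad, forces in N, time in s.
With the tool pointing down it reaches from about 0.4 to 0.925 m from the base axis. Payload 5.6 kg.
Tool frame: the origin (TCP) lies at the very end of the fingers, on their centre line; the grasp point (between the pads) lies 19 mm behind it; y points along the fingers, z is the direction in which the jaws open and shut, and the axes are right-handed (so a half turn about y gives the same grasp; the last joint's range is limited). The gripper opens to 85 mm and grips with 20 to 120 N. Pads are 22 mm wide; open, the fingers measure 114 mm over their backs; the gripper's body (76 mm by 85 mm) begins 54 mm behind the grasp point. The pads swing forward as they close: fully open they stand 13 mm farther back than shut.
Start: joints at [-1.247, 0.468, -0.012, 1.603, 0.006, 1.071, -0.056], TCP at [0.233, 0.607, 0.231] pointing down, gripper open.
Joint ranges: [-2.53, 2.53], [-0.31, 2.02], [-1.57, 1.55], [0.28, 2.44], [-1.29, 4.43], [0.15, 1.84], [-2.92, 2.92]. Speed limits (rad/s): [2.57, 2.57, 3.14, 3.14, 3.14, 3.14, 3.14].

### API

Orientations are given as a unit quaternion [x, y, z, w].
In Python, from cell import observe, snapshot, calibration, sign_off gives the robot as it stands.
- The arm moves only by the shell command python3 -m creep 'ROWS' [FORCE]. ROWS is a JSON object of lists of equal length, an entry for each row: "offset": the shift along the tool's x, y, z in m, a list of three; "turn": the turn, a rotation vector about the tool's x, y, z in rad, a list of three; "fingers": the finger opening in m, from 0 to 0.0854. In form: {"offset": [[x, y, z], ...], "turn": [[ax, ay, az], ...], "fingers": [fingers, ...]}. A call has 1 to 10 rows; each row is the pose to reach, as a shift and turn from the pose measured when the call began, along the tool's axes at that moment; what a row does not reach only later rows make up. A row lasts 1/12 s, in which the tool goes at most 41.7 mm and 7.16 degrees, less where a joint would pass 70% of its speed; a pose out of reach is approached as far as the arm can. A call with a gripper value outside its range is refused whole. The fingers move at their own pace and stop on an object; FORCE is the grip in N (left out, the last holds). Time passes only in rows, so rows that repeat a pose let the fingers close. It gives the time, the measured TCP pose, the force and the opening at its end, in the units of the state.
- observe(): the state, without advancing time (a new reading comes with each control period).
- snapshot(name): name is "scene" or "top" or "wrist"; returns the picture (384x512x3 uint8, red, green, blue); there is no depth.
- calibration(name): a dict with "vfov" (degrees; the focal length in pixels is half the picture's height over the tangent of half this angle, whatever the lens; pixels are square), "cx", "cy" (the principal point, pixels), "xyz" and "attitude" of the camera in the world. Camera axes: x right, y up, looking along -z (the intrinsics and any distortion apply to the point x, -y, -z); pixel columns grow to the right and rows downward; lengths in m; the calibration is good to about 2 mm. A picture is of the moment at which its call begins: read the wrist's pose just before it. calibration takes no time and is no camera call; for the wrist camera it gives the pose at the moment of the call.
- sign_off(): hands the job in, once; it reports no verdict.
The state is a dict: "clock": time; "q": joint angles; "joint_vel": joint speeds; "effort": joint torques, N m; "tcp_pos": TCP position; "tool_rot": TCP orientation; "contact_force": force on the tool from outside, world axes, zero at the start; "torque": the same for the moment, N m; "gripper_width": opening from 0.0 (shut) to 1.0 (fully open).
Only numpy, scipy, OpenCV 4.12 (cv2) and the standard library are available. Lean on these libraries where they do the work, as an engineer would, in place of code of your own. Each camera call takes 0.05 s, during which the arm holds its last target. There are 200 camera calls.

## Working session

There is one attempt and no reset: what is moved stays moved. The work goes in short steps, Python scripts to look and compute and a shell command to move; the robot and the scene stay as the last step left them, time stands still between calls to the robot, and variables do not carry over. Pictures are saved under pics/ and viewed, about 8 in all and at most 12, crops included, and the job is handed in when it is done.

```bash
mkdir -p pics; ls; python3 - <<'E'
from cell import *
import cv2,numpy as np
print(observe())
for n in("scene","top","wrist"):
    print(n,calibration(n)); im=snapshot(n); cv2.imwrite(f"pics/{n}0.png",im[:,:,::-1])
a=cv2.imread("pics/scene0.png");b=cv2.imread("pics/top0.png")
E
```

```text
pics
{'clock': 0.0, 'q': array([-1.24698718,  0.46839531, -0.01158931,  1.6036805 ,  0.00601915,
        1.07141426, -0.05627978]), 'joint_vel': array([-1.28275051e-03,  8.19962805e-05, -3.30228889e-04,  1.11813015e-03,
       -6.99990223e-04,  2.10945865e-03, -6.79086759e-05]), 'effort': array([ 2.74950953e-04, -5.32386374e+01,  2.16278544e-02, -2.51309556e+01,
        1.13923990e-02,  7.54758599e-03, -6.42486299e-06]), 'tcp_pos': array([0.23298069, 0.6061757 , 0.23030303]), 'tool_rot': array([ 0.69589963, -0.12904396,  0.12890971, -0.69458883]), 'contact_force': array([ 0.22491521, -0.44894843, -0.57558905]), 'torque': array([0.03540872, 0.0370082 , 0.02425019]), 'gripper_width': 1.0031112499767554}
scene {'vfov': 52.9122108366598, 'cx': 256.735112078924, 'cy': 198.63057073186926, 'xyz': array([1.05899296, 0.56756421, 0.84570041]), 'attitude': array([0.14038515, 0.32147782, 0.84702501, 0.39936531])}
top {'vfov': 54.227772545787, 'cx': 251.00146778605887, 'cy': 189.6890344030494, 'xyz': array([0.45365025, 0.11462387, 0.96803663]), 'attitude': array([ 0.02915858, -0.03565082, -0.70630506,  0.70640779])}
wrist {'vfov': 65.14389653066468, 'cx': 254.0434823893811, 'cy': 193.41130410932112, 'xyz': array([0.17123203, 0.63078958, 0.37276982]), 'attitude': array([-0.11012137, -0.07518554,  0.56116184,  0.81689523])}
```

View pics/top0.png

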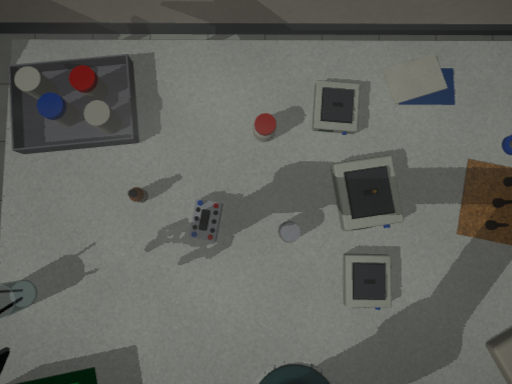

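View pics/scene0.png

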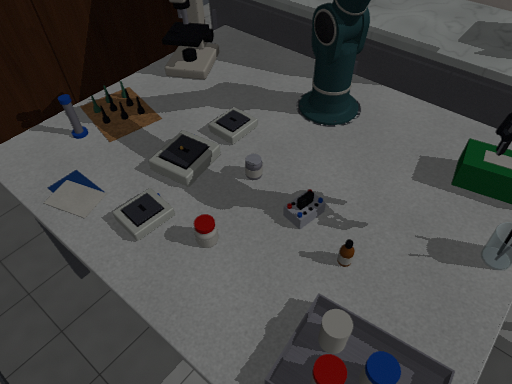

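Top view: three heaters at (338,105), (368,193) and (370,280). The middle one is clearly largest in both views (plate about 47 px, the others about 33), so it is the candidate. The block is at (206,220), the pot at (265,126), the can at (290,231) and the dropper at (137,194). I'll confirm with a crop.

```bash
cat > h.py <<'E'
import numpy as np,cv2
from cell import *
from scipy.spatial.transform import Rotation as R
def ray(c,uv):
    f=192/np.tan(np.radians(c["vfov"]/2)); uv=np.atleast_2d(np.float64(uv))
    d=np.c_[(uv[:,0]-c["cx"])/f,-(uv[:,1]-c["cy"])/f,-np.ones(len(uv))]
    return R.from_quat(c["attitude"]).apply(d)
def onz(c,uv,z):
    d=ray(c,uv); return (c["xyz"]+d*((z-c["xyz"][2])/d[:,2])[:,None])[:,:2]
def proj(c,P):
    f=192/np.tan(np.radians(c["vfov"]/2)); p=R.from_quat(c["attitude"]).inv().apply(np.atleast_2d(P)-c["xyz"])
    return np.c_[c["cx"]-f*p[:,0]/p[:,2],c["cy"]+f*p[:,1]/p[:,2]]
E
python3 - <<'E'
from h import *
c=calibration("top");im=cv2.imread("pics/top0.png");s=cv2.imread("pics/scene0.png")
g=im.max(2)
def rect(m,name,z):
    n,_=cv2.findContours(m.astype(np.uint8),0,2)[0:2]
    k=max(n,key=cv2.contourArea).reshape(-1,2)
    w=onz(c,k,z).astype(np.float32); r=cv2.minAreaRect(w*1000); print(name,r,len(k), k.mean(0))
def roi(m,x0,y0,x1,y1):
    o=np.zeros_like(m);o[y0:y1,x0:x1]=m[y0:y1,x0:x1];return o
for b,n in(((325,150,410,225),"mid"),((312,80,362,128),"up"),((343,253,395,305),"low")):
    m=roi(g<75,*b); rect(cv2.morphologyEx(m.astype(np.uint8),cv2.MORPH_CLOSE,np.ones((5,5))),n,.06)
rect(roi(g<60,195,205,217,236),"grip",.075)
u=cv2.resize(im[140:240,320:420],None,fx=4,fy=4,interpolation=2)
v=cv2.resize(im[190:250,180:240],(400,400),interpolation=2)
cv2.imwrite("pics/c1.png",np.clip(np.hstack([u,v])*1.6,0,255).astype(np.uint8))
for n,uv,z in(("pot",(265,124),.075),("can",(290,231),.065),("dropper",(137,194),.085)): print(n,onz(c,uv,z))
print(onz(c,[(375,191)],.069))
E
```

```text
mid ((531.6055908203125, -181.09326171875), (117.13651275634766, 109.9783935546875), 8.696418762207031) 63 [370.28571429 193.11111111]
up ((749.695556640625, -108.19561767578125), (79.80815124511719, 86.67682647705078), 85.51421356201172) 22 [337.04545455 103.72727273]
low ((318.76837158203125, -174.681640625), (80.02466583251953, 84.38151550292969), 89.88200378417969) 10 [362.4 278.8]
grip ((464.48968505859375, 217.92977905273438), (19.997817993164062, 49.00522232055664), 79.22650146484375) 22 [203.86363636 220.59090909]
pot [[0.69619422 0.07231799]]
can [[0.43731511 0.01287463]]
dropper [[0.5244921  0.37508102]]
[[ 0.53330634 -0.19304196]]
```

View pics/c1.png

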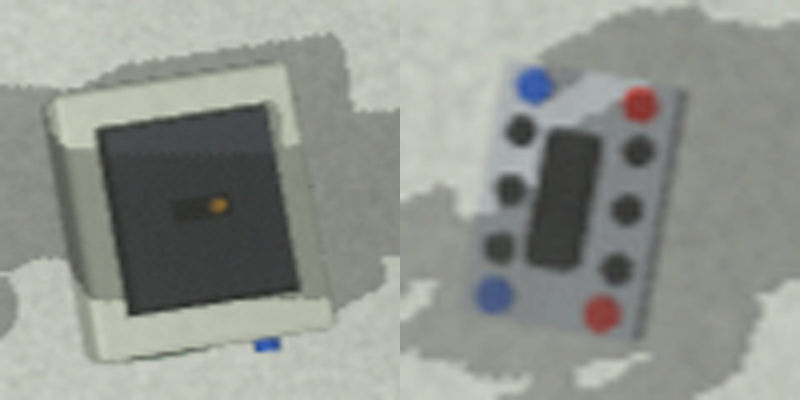

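The crop confirms it. The middle heater's plate has corners at crop (97,128), (268,104), (298,290), (130,314). The slot is at about (195,208), and the brass pin shows at its right (-y) end at (219,205). The grip corners are clear as well. Now I'll compute poses and the approach.

```bash
cat >> h.py <<'E'
def plan(p,yaw,q=None):
    """tool y down, tool z (jaw) along block y = yaw+90 (or opposite, nearest)"""
    o=observe(); R0=R.from_quat(o["tool_rot"]); best=None
    for s in(1,-1):
        z=s*np.array([-np.sin(yaw),np.cos(yaw),0]); y=np.array([0,0,-1.]); x=np.cross(y,z)
        rv=(R0.inv()*R.from_matrix(np.c_[x,y,z])).as_rotvec()
        if best is None or np.linalg.norm(rv)<np.linalg.norm(best): best=rv
    print("t",round(o["clock"],2),"tcp",o["tcp_pos"].round(4),"F",o["contact_force"].round(1),"M",o["torque"].round(2),"w",round(o["gripper_width"],3))
    print("offset",R0.inv().apply(np.array(p)-o["tcp_pos"]).round(4),"turn",best.round(4), "q7",o["q"].round(2))
def quad(c,pts,z):  # order: TL,TR,BR,BL ; long axis BL->TL
    w=onz(c,pts,z); d=(w[0]-w[3])+(w[1]-w[2]); a=np.arctan2(d[1],d[0])
    n=[np.linalg.norm(w[i]-w[(i+1)%4])*1e3 for i in range(4)]
    print("centre",w.mean(0).round(4),"yaw",np.degrees(a).round(2),"sides",np.round(n,1)); return w.mean(0),a
E
python3 - <<'E'
from h import *
c=calibration("top")
# crop pixel k -> (k+.5)/s-.5+o
P=lambda k,s,o:(np.array(k,float)+.5)/s-.5+np.array(o)
hc,ha=quad(c,P([(97,128),(268,104),(298,290),(130,314)],4,(320,140)),.06)
pin=onz(c,P([(219,205)],4,(320,140)),.068)[0]; d=pin-hc
print("pin",pin,"in heater",d@[np.cos(ha),np.sin(ha)],d@[-np.sin(ha),np.cos(ha)])
print("slot left end", onz(c,P([(172,209)],4,(320,140)),.06)-hc)
bc,ba=quad(c,P([(148,128),(203,138),(180,271),(127,260)],400/60,(180,190)),.075)
S=calibration("scene"); print("scene px of heater,pin,grip",proj(S,[[*hc,.06],[*pin,.068],[*bc,.075]]).round(1))
plan([*bc,.17],ba)
E
```

```text
centre [ 0.5323 -0.1819] yaw 7.97 sides [106.6 114.9 103.6 114.9]
pin [ 0.53369745 -0.19187811] in heater 1.1779194743829902e-05 -0.010113215799193232
slot left end [[-0.00033707  0.01606268]]
centre [0.4648 0.2173] yaw -8.82 sides [20.  47.8 19.2 47.3]
scene px of heater,pin,grip [[184.  150. ]
 [181.  146.9]
 [304.6 195.5]]
t 0.15 tcp [0.233  0.6064 0.2305] F [0.2 0.4 0.1] M [0.02 0.03 0.01] w 0.997
offset [ 0.356   0.061  -0.2799] turn [ 0.0014 -0.2129 -0.    ] q7 [-1.25  0.47 -0.01  1.6   0.01  1.07 -0.06]
```

```bash
python3 -m creep '{"offset":[[0.036,0.006,-0.028],[0.071,0.012,-0.056],[0.107,0.018,-0.084],[0.142,0.024,-0.112],[0.178,0.031,-0.140],[0.214,0.037,-0.168],[0.249,0.043,-0.196],[0.285,0.049,-0.224],[0.320,0.055,-0.252],[0.356,0.061,-0.280]],"turn":[[0,-0.021,0],[0,-0.043,0],[0,-0.064,0],[0,-0.085,0],[0,-0.106,0],[0,-0.128,0],[0,-0.149,0],[0,-0.170,0],[0,-0.192,0],[0.001,-0.213,0]],"fingers":[0.085,0.085,0.085,0.085,0.085,0.085,0.085,0.085,0.085,0.085]}'
python3 - <<'E'
from h import *
plan([.4648,.2173,.17],np.radians(-8.8))
c=calibration("wrist");im=snapshot("wrist")[:,:,::-1];cv2.imwrite("pics/w1.png",im);print(c)
print(proj(c,[[.4648,.2173,.075],[0.5317,-0.182,.06]]))
E
```

```text
clock: 0.98
tcp_pos: [0.4447, 0.25, 0.1751]
tool_rot: [0.705, -0.054, 0.054, -0.705]
contact_force: [1.0, 0.7, -0.6]
gripper_width: 0.996
t 0.98 tcp [0.4447 0.25   0.1751] F [ 1.   0.7 -0.6] M [ 0.03 -0.03  0.02] w 0.996
offset [ 0.0249  0.0051 -0.0293] turn [ 0.0003  0.0011 -0.0001] q7 [-0.65  0.3   0.08  2.   -0.03  0.84  0.87]
{'vfov': 65.14389653066468, 'cx': 254.0434823893811, 'cy': 193.41130410932112, 'xyz': array([0.37922779, 0.26061909, 0.31743688]), 'attitude': array([-0.10113212, -0.08688768,  0.64527578,  0.7522247 ])}
[[ 219.26418042  221.21078112]
 [-153.12463593  333.22625014]]
```

View pics/w1.png

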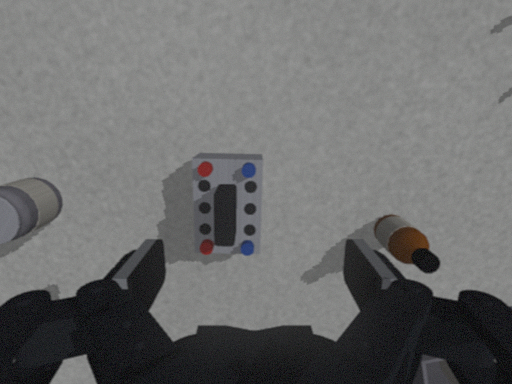

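The wrist view shows the block at (227,205) with the grip spanning about (215..237, 184..246). The can is at the left and the dropper at right (405,240), both clear of the fingers. I'll finish the approach and measure the grip again once settled.

```bash
python3 -m creep '{"offset":[[0.012,0.003,-0.015],[0.025,0.005,-0.029],[0.025,0.005,-0.029],[0.025,0.005,-0.029]],"turn":[[0,0,0],[0,0,0],[0,0,0],[0,0,0]],"fingers":[0.085,0.085,0.085,0.085]}'
python3 - <<'E'
from h import *
plan([.4648,.2173,.17],np.radians(-8.8))
c=calibration("wrist");im=snapshot("wrist")[:,:,::-1];cv2.imwrite("pics/w2.png",im)
print(c["xyz"],proj(c,[[.4648,.2173,.075]]))
u=cv2.resize(im[130:290,160:340],None,fx=4,fy=4,interpolation=2)
cv2.imwrite("pics/w2c.png",np.clip(u*2.2,0,255).astype(np.uint8))
E
```

```text
clock: 1.37
tcp_pos: [0.4693, 0.2072, 0.1691]
tool_rot: [0.707, -0.058, 0.059, -0.703]
contact_force: [0.2, 0.9, -0.1]
gripper_width: 0.989
t 1.37 tcp [0.4693 0.2072 0.1691] F [ 0.2  0.9 -0.1] M [ 0.02  0.01 -0.  ] w 0.989
offset [-0.0061 -0.0009  0.0092] turn [ 0.006  -0.0122  0.0015] q7 [-0.57  0.32  0.11  2.   -0.04  0.83  0.96]
[0.40386629 0.21952307 0.31139986] [[265.35614654 187.81126796]]
```

View pics/w2c.png

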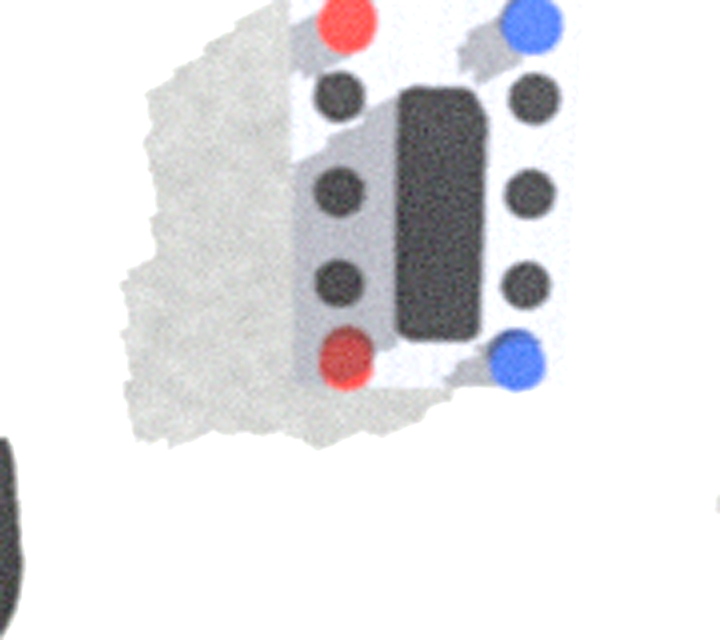

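The crop shows the cap tops at (347,22), (531,23), (517,359), (346,358). They give the block centre and yaw directly.

```bash
python3 - <<'E'
from h import *
o=observe();print(o["joint_vel"].round(3),o["clock"])
P=lambda k,s,o:(np.array(k,float)+.5)/s-.5+np.array(o)
c=calibration("wrist")
b,a=quad(c,P([(347,22),(531,23),(517,359),(346,358)],4,(160,130)),.049)
t=calibration("top")
quad(t,P([(134,86),(241,105),(203,315),(94,296)],400/60,(180,190)),.049)
plan([*b,.17],a)
E
```

```text
[-0.021 -0.004 -0.016 -0.001  0.    -0.001  0.002] 1.4167
centre [0.4632 0.2223] yaw 170.1 sides [39.6 76.7 39.7 76.8]
centre [0.4648 0.219 ] yaw -9.93 sides [40.  77.7 40.4 77.9]
t 1.42 tcp [0.4688 0.2084 0.1693] F [0.4 0.3 0.3] M [0.05 0.02 0.03] w 0.995
offset [-0.0077 -0.0008  0.0128] turn [0.0055 0.0093 0.0015] q7 [-0.58  0.32  0.1   2.   -0.04  0.83  0.96]
```

```bash
python3 -m creep '{"offset":[[-0.0068,0.02,0.0108],[-0.0068,0.04,0.0108],[-0.0068,0.06,0.0108],[-0.0068,0.06,0.0108],[-0.0068,0.06,0.0108],[-0.0068,0.06,0.0108]],"turn":[[0.0055,0.009,0.0015],[0.0055,0.009,0.0015],[0.0055,0.009,0.0015],[0.0055,0.009,0.0015],[0.0055,0.009,0.0015],[0.0055,0.009,0.0015]],"fingers":[0.085,0.085,0.085,0.085,0.085,0.085]}'
python3 - <<'E'
from h import *
plan([.464,.220,.046],np.radians(-9.9))
E
```

```text
clock: 1.92
tcp_pos: [0.464, 0.2209, 0.11]
tool_rot: [-0.704, 0.06, -0.061, 0.705]
contact_force: [0.7, -0.6, 0.9]
gripper_width: 0.995
t 1.92 tcp [0.464  0.2209 0.11  ] F [ 0.7 -0.6  0.9] M [ 0.01 -0.04  0.01] w 0.995
offset [ 0.0001  0.064  -0.001 ] turn [-0.0009  0.0016  0.0007] q7 [-0.58  0.41  0.09  2.03 -0.06  0.7   0.94]
```

```bash
python3 -m creep '{"offset":[[0,0.02,-0.001],[0,0.04,-0.001],[0,0.055,-0.001],[0,0.064,-0.001],[0,0.064,-0.001],[0,0.064,-0.001],[0,0.064,-0.001],[0,0.064,-0.001]],"turn":[[-0.001,0.002,0.001],[-0.001,0.002,0.001],[-0.001,0.002,0.001],[-0.001,0.002,0.001],[-0.001,0.002,0.001],[-0.001,0.002,0.001],[-0.001,0.002,0.001],[-0.001,0.002,0.001]],"fingers":[0.085,0.085,0.085,0.085,0.085,0.085,0.06,0.04]}' 90
python3 -m creep '{"offset":[[0,0,0],[0,0,0],[0,0,0],[0,0,0],[0,0,0],[0,0,0],[0,0,0],[0,0,0]],"turn":[[0,0,0],[0,0,0],[0,0,0],[0,0,0],[0,0,0],[0,0,0],[0,0,0],[0,0,0]],"fingers":[0.01,0.01,0.01,0.01,0.01,0.01,0.01,0.01]}' 90
python3 - <<'E'
from h import *
plan([.464,.220,.156],np.radians(-9.9))
E
```

```text
clock: 2.58
tcp_pos: [0.4647, 0.2205, 0.0472]
tool_rot: [-0.704, 0.061, -0.062, 0.705]
contact_force: [0.7, 0.0, 0.4]
gripper_width: 0.742
clock: 3.25
tcp_pos: [0.465, 0.2205, 0.0478]
tool_rot: [-0.704, 0.061, -0.062, 0.705]
contact_force: [-1.4, -1.2, 5.0]
gripper_width: 0.193
t 3.25 tcp [0.465  0.2205 0.0478] F [-1.4 -1.2  5. ] M [-0.14  0.24 -0.01] w 0.193
offset [-0.0007 -0.1082 -0.0004] turn [-0.0017 -0.0007  0.0018] q7 [-0.57  0.52  0.08  2.06 -0.07  0.57  0.96]
```

```bash
python3 -m creep '{"offset":[[0,-0.01,0],[0,-0.03,0],[0,-0.05,0],[0,-0.07,0],[0,-0.09,0],[0,-0.11,0],[0,-0.11,0],[0,-0.11,0],[0,-0.11,0],[0,-0.11,0]],"turn":[[0,0,0],[0,0,0],[0,0,0],[0,0,0],[0,0,0],[0,0,0],[0,0,0],[0,0,0],[0,0,0],[0,0,0]],"fingers":[0.01,0.01,0.01,0.01,0.01,0.01,0.01,0.01,0.01,0.01]}' 90
python3 - <<'E'
from h import *
plan([.5318,-.179,.160],np.radians(8))
for n in("wrist","scene"): 
    print(n,calibration(n)["xyz"]); cv2.imwrite(f"pics/{n}3.png",snapshot(n)[:,:,::-1])
E
```

```text
clock: 4.08
tcp_pos: [0.4635, 0.2197, 0.1562]
tool_rot: [0.705, -0.062, 0.061, -0.704]
contact_force: [-0.0, 0.3, -5.4]
gripper_width: 0.192
t 4.08 tcp [0.4635 0.2197 0.1562] F [-0.   0.3 -5.4] M [-0.02 -0.01  0.03] w 0.192
offset [ 0.136  -0.0038 -0.381 ] turn [ 0.0004 -0.313  -0.0009] q7 [-0.59  0.33  0.1   2.01 -0.05  0.8   0.93]
wrist [0.39841198 0.23169237 0.29858173]
scene [1.05899296 0.56756421 0.84570041]
```

View pics/wrist3.png

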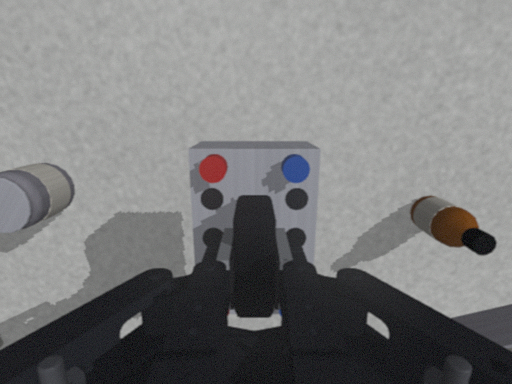

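The block is lifted level and held: the far caps are at (213,168) and (295,168), symmetric about the grip. I'll measure its offset in the hand, then carry it over.

```bash
python3 - <<'E'
from h import *
o=observe();c=calibration("wrist");im=cv2.imread("pics/wrist3.png")
hsv=cv2.cvtColor(im,40)
m1=(((hsv[...,0]<8)|(hsv[...,0]>172))&(hsv[...,1]>130)&(hsv[...,2]>60));m2=(abs(hsv[...,0].astype(int)-112)<12)&(hsv[...,1]>110)&(hsv[...,2]>60)
pts=[]
for m in(m1,m2):
    m[:150]=0;m[190:]=0;m[:,:190]=0;m[:,320:]=0
    pts.append(cv2.minEnclosingCircle(np.argwhere(m)[:,::-1].astype(np.float32))[0])
w=onz(c,pts,.1574);print(pts,w,np.linalg.norm(w[0]-w[1]))
r=R.from_quat(o["tool_rot"]).as_matrix();mid=w.mean(0)-o["tcp_pos"][:2]
print("tool x,z dirs",r[:,0].round(3),r[:,2].round(3),"mid in tool x,z",mid@r[:2,0],mid@r[:2,2])
e=w[0]-w[1];print("yaw block",np.degrees(np.arctan2(e[1],e[0]))-90,"tool z", np.degrees(np.arctan2(r[1,2],r[0,2]))-90)
E
```

```text
[(212.8285675048828, 168.06666564941406), (295.44512939453125, 168.21340942382812)] [[0.42108815 0.20799995]
 [0.42796351 0.24677987]] 0.03938467755224948
tool x,z dirs [ 0.985 -0.173 -0.   ] [ 0.173  0.985 -0.   ] mid in tool x,z -0.04005600866226394 0.0006350605590782791
yaw block -190.05360431140076 tool z -9.934483559543423
```

```bash
python3 -m creep '{"offset":[[0.006,0,-0.015],[0.015,0,-0.042],[0.027,0,-0.077],[0.040,-0.001,-0.112],[0.052,-0.001,-0.147],[0.065,-0.002,-0.182],[0.077,-0.002,-0.217],[0.090,-0.003,-0.252],[0.102,-0.003,-0.287],[0.115,-0.004,-0.322]],"turn":[[0,-0.01,0],[0,-0.035,0],[0,-0.065,0],[0,-0.1,0],[0,-0.13,0],[0,-0.165,0],[0,-0.2,0],[0,-0.23,0],[0,-0.265,0],[0,-0.295,0]],"fingers":[0.01,0.01,0.01,0.01,0.01,0.01,0.01,0.01,0.01,0.01]}' 90
python3 - <<'E'
from h import *
plan([.5318,-.179,.160],np.radians(8))
E
```

```text
clock: 5.02
tcp_pos: [0.5209, -0.1189, 0.1594]
tool_rot: [-0.706, -0.043, 0.044, 0.706]
contact_force: [1.4, 0.8, -5.7]
gripper_width: 0.193
t 5.02 tcp [ 0.5209 -0.1189  0.1594] F [ 1.4  0.8 -5.7] M [ 0.09 -0.13  0.02] w 0.193
offset [ 0.0034 -0.0006 -0.061 ] turn [-0.0005 -0.0164 -0.0023] q7 [ 0.01  0.36  0.18  1.96 -0.09  0.83  1.94]
```

```bash
python3 - <<'E'
from h import *
c=calibration("top");im=cv2.imread("pics/top0.png")
g=cv2.GaussianBlur(im.max(2),(3,3),0)
m=np.zeros_like(g);m[150:228,336:405]=g[150:228,336:405]<80
m=cv2.morphologyEx(m,cv2.MORPH_CLOSE,np.ones((7,7)))
k=max(cv2.findContours(m,0,1)[0],key=cv2.contourArea).reshape(-1,2)
w=onz(c,k,.06);h=np.array([.532,-.1815])
for it in range(3):
    if it==0:a=np.radians(8.2)
    ax=np.array([np.cos(a),np.sin(a)]);ay=np.array([-ax[1],ax[0]]);p=np.c_[(w-h)@ax,(w-h)@ay]
    L=[];S=[]
    for i,s,hl in((0,1,.055),(0,-1,.055),(1,1,.05),(1,-1,.05)):
        sel=(abs(p[:,i]*s-hl)<.008)&(abs(p[:,1-i])<.04)
        f=np.polyfit(p[sel,1-i],p[sel,i],1);L.append(f[1]);S.append(f[0]*(-1 if i==0 else 1))
    print(np.round(np.array(L)*1e3,1),np.degrees(S).round(2),sel.sum(),"c",h,np.degrees(a))
    h=h+ax*(L[0]+L[1])/2+ay*(L[2]+L[3])/2;a+=np.mean(S)
s=calibration("scene");si=cv2.imread("pics/scene0.png").astype(int)
b=(si[...,2]-si[...,0]); b[:140]=0;b[160:]=0;b[:,:165]=0;b[:,205:]=0
q=np.argwhere(b>25)[:,::-1];wt=b[b>25];uv=(q*wt[:,None]).sum(0)/wt.sum();print(uv,len(q))
pin=onz(s,uv,.067)[0];print(pin,(pin-h)@ax,(pin-h)@ay)
bt=im[...,2].astype(int)-im[...,0];bt[:180]=0;bt[200:]=0;bt[:,:360]=0;bt[:,385:]=0
q=np.argwhere(bt>20)[:,::-1];wt=bt[bt>20];uv=(q*wt[:,None]).sum(0)/wt.sum();pin=onz(c,uv,.067)[0];print(uv,pin,(pin-h)@ax,(pin-h)@ay)
plan(list(h+.001*ax+.0014*ay)+[.125],a)
E
```

```text
[ 57.4 -57.5  55.5 -53.9] [ 0.57 -0.24  0.54  0.4 ] 32 c [ 0.532  -0.1815] 8.2
[ 57.5 -57.5  54.8 -54.7] [ 0.25 -0.56  0.43  0.08] 32 c [ 0.53183105 -0.1807167 ] 8.519473658257363
[ 57.5 -57.5  55.2 -54.7] [ 0.2  -0.61  1.13  0.03] 32 c [ 0.53181774 -0.18065867] 8.57031299927763
[180.89588378 147.23244552] 9
[ 0.53422222 -0.19198443] 0.0006900309482787699 -0.011805693872442189
[374.32345679 190.89135802] [ 0.53374658 -0.19209233] 0.0002036226391172161 -0.011841511042384664
t 5.02 tcp [ 0.5209 -0.1189  0.1594] F [ 1.4  0.8 -5.7] M [ 0.09 -0.13  0.02] w 0.193
offset [ 0.0043  0.0344 -0.061 ] turn [-0.0005 -0.0296 -0.0023] q7 [ 0.01  0.36  0.18  1.96 -0.09  0.83  1.94]
```

```bash
python3 -m creep '{"offset":[[0.001,0,-0.02],[0.003,0,-0.045],[0.0045,0,-0.061],[0.0045,0,-0.061],[0.0045,0.01,-0.061],[0.0045,0.02,-0.061],[0.0045,0.03,-0.061],[0.0045,0.0345,-0.061],[0.0045,0.0345,-0.061],[0.0045,0.0345,-0.061]],"turn":[[0,-0.01,-0.001],[0,-0.02,-0.002],[0,-0.03,-0.002],[0,-0.03,-0.002],[0,-0.03,-0.002],[0,-0.03,-0.002],[0,-0.03,-0.002],[0,-0.03,-0.002],[0,-0.03,-0.002],[0,-0.03,-0.002]],"fingers":[0.01,0.01,0.01,0.01,0.01,0.01,0.01,0.01,0.01,0.01]}' 90
python3 - <<'E'
from h import *
plan([.5333,-.1806,.1165],np.radians(8.6))
im=snapshot("scene")[:,:,::-1];im2=snapshot("top")[:,:,::-1]
u=cv2.resize(im[90:215,110:240],(400,385),interpolation=2);v=cv2.resize(im2[140:240,320:424],(400,385),interpolation=2)
cv2.imwrite("pics/s4.png",np.clip(np.hstack([u,v])*1.6,0,255).astype(np.uint8))
E
```

```text
clock: 5.85
tcp_pos: [0.5326, -0.1781, 0.1242]
tool_rot: [-0.705, -0.054, 0.055, 0.705]
contact_force: [0.0, -0.0, -4.9]
gripper_width: 0.194
t 5.85 tcp [ 0.5326 -0.1781  0.1242] F [ 0.  -0.  -4.9] M [ 0.01 -0.07 -0.04] w 0.194
offset [ 0.0004  0.0077 -0.0026] turn [-0.001   0.0042 -0.0014] q7 [ 0.12  0.46  0.18  1.92 -0.11  0.78  2.09]
```

View pics/s4.png

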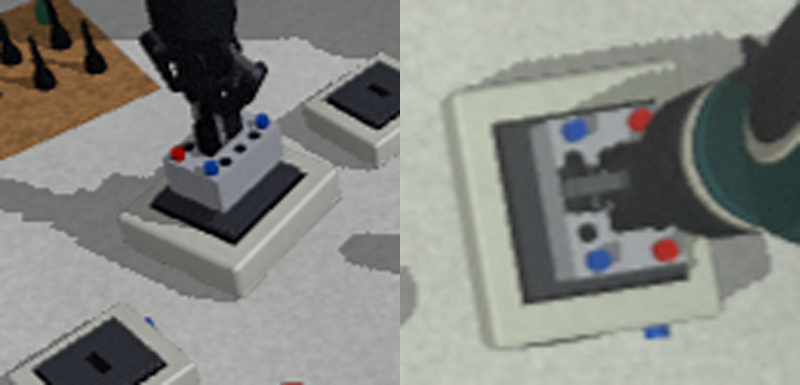

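The block is square over the plate in both views. Now I'll lower it gently to find the pin top.

```bash
python3 -m creep '{"offset":[[0,0.003,-0.0025],[0,0.005,-0.0025],[0,0.0065,-0.0025],[0,0.0075,-0.0025],[0,0.008,-0.0025],[0,0.008,-0.0025]],"turn":[[0,0.004,0],[0,0.004,0],[0,0.004,0],[0,0.004,0],[0,0.004,0],[0,0.004,0]],"fingers":[0.01,0.01,0.01,0.01,0.01,0.01]}' 90
python3 - <<'E'
from h import *
plan([.5333,-.1806,.1155],np.radians(8.6))
E
```

```text
clock: 6.45
tcp_pos: [0.5335, -0.181, 0.1171]
tool_rot: [-0.705, -0.053, 0.053, 0.705]
contact_force: [-0.1, 0.7, -5.9]
gripper_width: 0.194
t 6.45 tcp [ 0.5335 -0.181   0.1171] F [-0.1  0.7 -5.9] M [ 0.03 -0.04 -0.01] w 0.194
offset [-0.0001  0.0016  0.0005] turn [-0.0004 -0.0002  0.0002] q7 [ 0.12  0.47  0.18  1.92 -0.12  0.77  2.09]
```

```bash
python3 -m creep '{"offset":[[0,0.001,0],[0,0.0015,0],[0,0.002,0],[0,0.002,0]],"turn":[[0,0,0],[0,0,0],[0,0,0],[0,0,0]],"fingers":[0.01,0.01,0.01,0.01]}' 90
python3 - <<'E'
from h import *
plan([.5333,-.1806,.1155],np.radians(8.6))
E
```

```text
clock: 6.78
tcp_pos: [0.534, -0.1811, 0.1165]
tool_rot: [-0.705, -0.053, 0.052, 0.705]
contact_force: [-3.9, 0.8, 6.2]
gripper_width: 0.197
t 6.78 tcp [ 0.534  -0.1811  0.1165] F [-3.9  0.8  6.2] M [ 0.17  0.86 -0.02] w 0.197
offset [-0.0006  0.001   0.0006] turn [-0.0003 -0.0003  0.0012] q7 [ 0.12  0.47  0.18  1.92 -0.12  0.76  2.09]
```

Contact on the pin top at TCP z 0.1165, against a predicted 0.1168, so the block is riding on the pin. Next I'll slide it along -y with a light push.

```bash
python3 -m creep '{"offset":[[0,0.0003,-0.001],[0,0.0003,-0.002],[0,0.0003,-0.003],[0,0.0003,-0.004],[0,0.0004,-0.005],[0,0.0004,-0.006]],"turn":[[0,0,0],[0,0,0],[0,0,0],[0,0,0],[0,0,0],[0,0,0]],"fingers":[0.01,0.01,0.01,0.01,0.01,0.01]}' 90
python3 - <<'E'
from h import *
plan([.5345,-.1925,.1155],np.radians(8.6))
E
```

```text
clock: 7.28
tcp_pos: [0.5353, -0.1849, 0.1165]
tool_rot: [-0.704, -0.054, 0.053, 0.706]
contact_force: [-1.4, 4.4, 2.8]
gripper_width: 0.196
t 7.28 tcp [ 0.5353 -0.1849  0.1165] F [-1.4  4.4  2.8] M [ 1.35  0.44 -0.03] w 0.196
offset [-0.0019  0.001  -0.0074] turn [-0.0029  0.001   0.0017] q7 [ 0.13  0.47  0.18  1.91 -0.12  0.77  2.1 ]
```

```bash
python3 -m creep '{"offset":[[-0.0005,0.0003,-0.0012],[-0.001,0.0003,-0.002],[-0.001,0.0003,-0.003],[-0.001,0.0003,-0.004],[-0.001,0.0003,-0.005],[-0.001,0.0003,-0.006]],"turn":[[-0.003,0,0.001],[-0.003,0,0.001],[-0.003,0,0.001],[-0.003,0,0.001],[-0.003,0,0.001],[-0.003,0,0.001]],"fingers":[0.01,0.01,0.01,0.01,0.01,0.01]}' 90
python3 - <<'E'
from h import *
plan([.5351,-.1925,.1155],np.radians(8.6))
E
```

```text
clock: 7.78
tcp_pos: [0.5346, -0.1919, 0.1155]
tool_rot: [0.705, 0.053, -0.053, -0.705]
contact_force: [0.1, -0.4, -5.6]
gripper_width: 0.193
t 7.78 tcp [ 0.5346 -0.1919  0.1155] F [ 0.1 -0.4 -5.6] M [ 0.02 -0.01 -0.04] w 0.193
offset [ 0.0004  0.     -0.0007] turn [ 0.0005  0.0001 -0.0004] q7 [ 0.14  0.48  0.18  1.91 -0.12  0.77  2.11]
```

The push vanished 1 mm below riding height, so the pocket is over the pin. I'll lower toward the plate (expected contact TCP z about 0.1078).

```bash
python3 -m creep '{"offset":[[0.0003,0.001,-0.0004],[0.0003,0.002,-0.0004],[0.0003,0.003,-0.0004],[0.0003,0.004,-0.0004],[0.0003,0.005,-0.0004],[0.0003,0.006,-0.0004],[0.0003,0.006,-0.0004]],"turn":[[0,0,0],[0,0,0],[0,0,0],[0,0,0],[0,0,0],[0,0,0],[0,0,0]],"fingers":[0.01,0.01,0.01,0.01,0.01,0.01,0.01]}' 90
python3 - <<'E'
from h import *
plan([.5351,-.1925,.1078],np.radians(8.6))
E
```

```text
clock: 8.37
tcp_pos: [0.5349, -0.1921, 0.1093]
tool_rot: [0.705, 0.053, -0.053, -0.705]
contact_force: [0.3, -0.7, -5.6]
gripper_width: 0.196
t 8.37 tcp [ 0.5349 -0.1921  0.1093] F [ 0.3 -0.7 -5.6] M [ 0.01 -0.02 -0.02] w 0.196
offset [ 0.0002  0.0015 -0.0004] turn [ 0.0004  0.0003 -0.0008] q7 [ 0.14  0.49  0.18  1.91 -0.12  0.76  2.11]
```

```bash
python3 -m creep '{"offset":[[0,0.001,0],[0,0.002,0],[0,0.003,0],[0,0.004,0],[0,0.005,0],[0,0.005,0]],"turn":[[0,0,0],[0,0,0],[0,0,0],[0,0,0],[0,0,0],[0,0,0]],"fingers":[0.01,0.01,0.01,0.01,0.01,0.01]}' 90
python3 - <<'E'
from h import *
plan([.5351,-.1925,.1017],np.radians(8.6))
E
```

```text
clock: 8.87
tcp_pos: [0.5349, -0.1923, 0.1047]
tool_rot: [0.705, 0.053, -0.053, -0.705]
contact_force: [-3.6, 0.9, 4.2]
gripper_width: 0.195
t 8.87 tcp [ 0.5349 -0.1923  0.1047] F [-3.6  0.9  4.2] M [0.32 0.64 0.02] w 0.195
offset [ 0.0001  0.003  -0.0003] turn [ 0.0004  0.0001 -0.0004] q7 [ 0.14  0.49  0.18  1.91 -0.12  0.75  2.12]
```

The spring force of about 10 N at 3 mm travel matches. I'll press on to the stop.

```bash
python3 -m creep '{"offset":[[0,0.001,0],[0,0.002,0],[0,0.003,0],[0,0.0035,0],[0,0.004,0],[0,0.004,0],[0,0.004,0]],"turn":[[0,0,0],[0,0,0],[0,0,0],[0,0,0],[0,0,0],[0,0,0],[0,0,0]],"fingers":[0.01,0.01,0.01,0.01,0.01,0.01,0.01]}' 90
python3 - <<'E'
from h import *
plan([.5351,-.1925,.1017],np.radians(8.6))
E
```

```text
clock: 9.45
tcp_pos: [0.535, -0.1923, 0.1018]
tool_rot: [0.705, 0.053, -0.053, -0.705]
contact_force: [-5.2, 1.5, 10.1]
gripper_width: 0.196
t 9.45 tcp [ 0.535  -0.1923  0.1018] F [-5.2  1.5 10.1] M [0.47 1.15 0.08] w 0.196
offset [ 0.0001  0.0001 -0.0002] turn [ 0.0003  0.0001 -0.0002] q7 [ 0.15  0.5   0.18  1.91 -0.13  0.74  2.12]
```

```bash
python3 -m creep '{"offset":[[0,0.001,0],[0,0.0016,0],[0,0.0022,0],[0,0.0022,0],[0,0.0022,0],[0,0.0022,0]],"turn":[[0,0,0],[0,0,0],[0,0,0],[0,0,0],[0,0,0],[0,0,0]],"fingers":[0.01,0.01,0.01,0.01,0.01,0.01]}' 90
python3 - <<'E'
from h import *
plan([.5351,-.1925,.1017],np.radians(8.6))
im=snapshot("scene")[:,:,::-1];im2=snapshot("wrist")[:,:,::-1];cv2.imwrite("pics/w5.png",im2)
u=cv2.resize(im[90:215,110:240],(400,385),interpolation=2);v=cv2.resize(im2,(400,385))
cv2.imwrite("pics/s5.png",np.clip(np.hstack([u,v])*1.6,0,255).astype(np.uint8))
E
```

```text
clock: 9.95
tcp_pos: [0.535, -0.1923, 0.1018]
tool_rot: [-0.705, -0.053, 0.053, 0.705]
contact_force: [-8.6, 2.8, 18.2]
gripper_width: 0.189
t 9.95 tcp [ 0.535  -0.1923  0.1018] F [-8.6  2.8 18.2] M [0.72 1.8  0.03] w 0.189
offset [ 0.      0.0001 -0.0002] turn [-0.0002  0.      0.0003] q7 [ 0.15  0.5   0.18  1.91 -0.13  0.74  2.12]
```

View pics/s5.png

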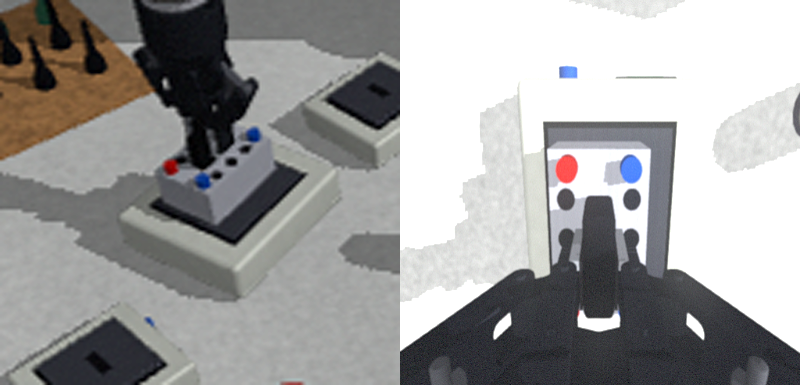

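The scene view shows the block sitting low and square on the plate. In the wrist view the caps are symmetric and parallel to the plate edge. Pushing 8 N harder left z at 0.1018, so the plate is on its stop. One last check is slip or tilt in the hand, by cap pixels against the lifted picture, and whether the hold is steady.

```bash
python3 - <<'E'
from h import *
for f in("wrist3","w5"):
    im=cv2.imread(f"pics/{f}.png");hsv=cv2.cvtColor(im,40);p=[]
    for m in(((hsv[...,0]<8)|(hsv[...,0]>172))&(hsv[...,1]>130)&(hsv[...,2]>60),(abs(hsv[...,0].astype(int)-112)<12)&(hsv[...,1]>110)&(hsv[...,2]>60)):
        m[:150]=0;m[190:]=0;m[:,:190]=0;m[:,320:]=0
        p.append(np.round(cv2.minEnclosingCircle(np.argwhere(m)[:,::-1].astype(np.float32))[0],1))
    print(f,p)
a,b=cv2.imread("pics/top0.png"),snapshot("top")[:,:,::-1]
for n,(u,v) in dict(pot=(265,124),can=(290,231),dropper=(137,194)).items(): print(n,cv2.absdiff(a,b.copy())[v-10:v+10,u-10:u+10].mean().round(1))
plan([.5351,-.1925,.1017],np.radians(8.6))
E
```

```text
wrist3 [array([212.8, 168.1]), array([295.4, 168.2])]
w5 [array([212.9, 167.8]), array([295.4, 168.3])]
pot 2.1
can 3.6
dropper 2.2
t 10.1 tcp [ 0.535  -0.1923  0.1018] F [-8.6  2.3 19.6] M [0.72 1.82 0.01] w 0.194
offset [ 0.0001  0.0001 -0.0002] turn [-0.0002 -0.      0.0003] q7 [ 0.15  0.5   0.18  1.91 -0.13  0.74  2.12]
```

The block hasn't slipped or tilted in the hand, the bystanders haven't moved, and the hold is steady. Handing in.

```bash
python3 -c "
from cell import *
print(sign_off())"
```

```text
the job is handed in; nothing more can be done
None
```

I seated the block on the largest heater and handed the job in at about 10.1 s, still holding it pressed fully down.

- **Sequence:** I gripped it across y and lowered it square over the plate until it rode on the pin (TCP z 0.1165). I then slid it along the slot about 11 mm in -y. The contact force vanished there, and it went down over the pin to the plate with no side load.
- **Pressed down:** The TCP stopped at z = 0.1018, 6.0 mm below the expected plate contact. Pushing 8 N harder did not move it, so the plate is on its hard stop. The block presses on the plate with about 25 N, against the springs' 13 N at the bottom.
- **Level, no slip:** The tool is level to within 0.001 rad. The cap positions in the wrist camera match the lifted picture to 0.3 px.
- **Bystanders:** The pot, can and dropper bottle look unchanged in the top view.
- **Disagreements:**
  - The cameras put the pin 10 to 12 mm from the plate centre in -y, slightly past the stated 10 mm.
  - The drop from riding on the pin to fully down measured 14.7 mm instead of the nominal 15 mm.
  - A sideways force of about 9 N remained while pressing.

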